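# Tip the milled blank out of the chute and present its crown to the inspection camera

## Robot

A 7-joint arm with a two-finger parallel gripper is mounted at the origin on a cart in front of the work surface, level with it; the furniture and walls round the work are solid. World frame = base frame: x ahead of the robot, y to its left, z up, the work surface at z = 0. Lengths are in m, angles in rad, forces in N, time in s.
With the tool pointing down it reaches from about 0.425 to 0.925 m from the base axis. Payload 6.8 kg.
Tool frame: the origin (TCP) lies at the very end of the fingers, on their centre line; the grasp point (between the pads) lies 19 mm behind it; z points along the fingers, y is the line along which they close (so a half turn about z gives the same grasp; the last joint's range is limited). The gripper opens to 85 mm and grips with 20 to 120 N. Pads are 22 mm wide; open, the fingers measure 114 mm over their backs; the gripper's body (76 mm by 85 mm) begins 54 mm behind the grasp point. The pads swing forward as they close: fully open they stand 13 mm farther back than shut.
Start: joints at [1.169, 0.477, 0.022, 1.555, -0.011, 1.109, -0.083], TCP at [0.195, -0.646, 0.231] pointing down, gripper open.
Joint ranges: [-2.96, 2.96], [-0.34, 2.1], [-1.41, 1.46], [0.24, 2.44], [-1.37, 4.51], [0.17, 1.92], [-2.96, 2.96]. Speed limits (rad/s): [2.39, 2.39, 3.14, 3.14, 3.14, 3.14, 3.14].

## Interface

Orientations are given as a unit quaternion [w, x, y, z].
In Python, from station import bot gives the robot as it stands.
- The arm moves only by the tool jog_arm, never from a script. Its argument "motion" is a list of rows, each a list of 7 numbers: the turn, a rotation vector about the tool's x, y, z in rad, then the shift along the tool's x, y, z in mm, then the finger opening in mm, from 0 to 85.4. A call has 1 to 10 rows; each row is the pose to reach, as a shift and turn from the pose commanded when the call began, along the tool's axes at that moment; what a row does not reach only later rows make up. A row lasts 1/8 s, in which the tool goes at most 62.5 mm and 10.7 degrees, less where a joint would pass 70% of its speed; a pose out of reach is approached as far as the arm can. A call with a gripper value outside its range is refused whole. The fingers move at their own pace and stop on an object; "grip_force" is the grip in N (left out, the last holds). Time passes only in rows, so rows that repeat a pose let the fingers close. It gives the time, the measured TCP pose, the force, the opening and the grip force at its end, in the units of the state.
- bot.get_obs(): the state, without advancing time (a new reading comes with each control period).
- bot.read_camera(name): name is "side" or "top"; returns a dict with "pixels" (384x512x3 uint8, red, green, blue), "camera_matrix" (3x3 intrinsics, pixels), "distortion" ([k1, k2, p1, p2, k3] as OpenCV has them; the pictures are not rectified), "T" (4x4, takes a point from camera to world coordinates). Camera axes: x right, y down, z forward; pixel columns grow to the right and rows downward; lengths in m; the calibration is good to about 2 mm. A picture is of the moment at which its call begins. There is no depth.
- bot.hand_in(): hands the job in; it is judged then, once.
Trained networks look in a picture, given as the dict that the camera call returned (one of the last four; its "shot" number tells which), for a name from the list of things; names that differ only in an ending like _2 or _b are one class to them, and where a whole thing is asked for, a point or a joint stands for the part that bears it (a point fixed in the world has none). Each returns a list of dicts, best first, with "score" (0 to 1); they miss things now and then, are a little off and sometimes report something else, mostly with a low value. They report only what shows in the picture. A call takes as long as a camera call. They do not tell look-alikes from the thing itself.
- bot.spot_in(thing, picture): "xy" ([column, row] in pixels, amid what is visible of it).
- bot.tip_of(thing, picture): "xy" ([column, row] in pixels: a listed point, or the origin of a listed thing).
The state is a dict: "t": time; "q": joint angles; "joint_vel": joint speeds; "joint_torque": joint torques, N m; "eef_pos": TCP position; "tool_rot": TCP orientation; "contact_force": force on the tool from outside, world axes, zero at the start; "torque": the same for the moment, N m; "gripper_width": opening from 0.0 (shut) to 1.0 (fully open); "grasp_force": force on a finger pad.
Only numpy, scipy, OpenCV 4.12 (cv2) and the standard library are available. Lean on these libraries where they do the work, as an engineer would, in place of code of your own. Each camera call takes 0.05 s, during which the arm holds its last target. There are 200 camera calls.

## Task

A freshly milled lilac ceramic blank lies out of reach under the clear hood of the tipping chute: lift the chute by its red T-handle to about 30 degrees so that the blank slides out against the end stop, keep it there for half a second, and lower it until it is level again. Then pick the blank up from the open end of the chute and present it to the inspection camera: held in the air right way up, its crown pointing straight at the lens along the camera's line of sight (the camera looks about 15 degrees downwards), centred in the view, the tip of the crown 10 cm from the lens. Finish while holding it there, motionless, without ever touching the camera, and leave the two plaster models and the bur holder where they stand.

Things in the scene. Friction and masses are not known exactly. Their poses are not given: they have to be found in the camera images.
- blank: Milled blank, loose, 0.03-0.065 kg: lilac ceramic block 36(x) x 16(y) x 20(z) mm, on its -x end a steel mandrel (disc 16 mm across, 3 thick, then pin 8 across, 10 long), on its +x end a lilac crown 13 mm across; 65 mm over all. Origin: centre of the block's underside; +x to the crown, +z up. Lies along the channel, crown to chute's rear. Grip the block's flat sides (16 mm apart) from above.
- crown_tip (a point): The tip of the blank's crown, at (34, 0, 10) mm in the blank's frame.
- pin_tip (a point): The end of the blank's mandrel pin, at (-31, 0, 10) mm in the blank's frame.
- chute (a joint): Tip angle of the chute in rad: 0 level (it rests there), grows as the T-handle at its rear is lifted, stop at 1.0. Light hinge, no spring (chute 0.35 kg): let go, it falls back level. The channel is polished: the blank begins to slide at about 0.12 to 0.2 rad and takes well under a second at 0.5 rad.
- chute_handle (a point): Centre of the red T-handle: a round bar 12 mm thick, 50 mm long, parallel to the hinge axis, on a central post 8 mm thick; 34 mm above the hood's roof. When level it is 140 mm behind the hinge axis and 79 mm above it. It may turn between the fingers as the chute tips. Its x axis points along the chute to the rear, z up (both tip with the chute).
- chute_hinge (a point): Hinge axis at the chute's front end (nearer the robot), on its middle plane, 80 mm above the worktop; the axis is level, square to the chute. x axis points level to the chute's rear, z up. Channel floor 12 mm above the axis; the end stop's inner face lies over the axis; a blank that has slid home has its block's centre 31 mm behind it.
- chute_stand: Fixed aluminium plate 190 x 90 mm under the chute; origin under its centre, x level to the chute's rear. The channel on it is 21 mm wide inside, its rails 6 mm high above the floor and 5 mm thick, the end stop 20 mm high; a clear hood, 33 mm high over the floor and 36 mm wide, covers it from 78 to 165 mm behind the hinge axis.
- camera_head: Head of the fixed inspection camera: white box behind a black lens ring 48 mm across with small lamps; lens 270 mm above the worktop, looking towards the robot's side and 15 degrees downwards. Origin: centre of the lens's front face; x is the line of sight pointing back into the camera, so what it sees lies at negative x; y level, z up across the view. It reaches 80 mm back.
- camera_stand: Stand of the inspection camera (it carries the head), fixed: a dark plate 70 x 100 mm, 12 mm thick, with a steel post 16 mm thick, 280 mm high. Origin on the worktop straight below the lens; x points level, away from what the camera looks at; the plate spans x = 15 to 85 mm, the post stands at x = 55 mm.
- plaster_model: White plaster model of a dental arch, 57 x 66 x 28 mm, loose bystander; origin under its centre.
- ivory_model: Ivory-coloured plaster model of a dental arch, 57 x 68 x 28 mm, loose bystander; origin under its centre.
- bur_holder: Round blue block with upright burs, 54 mm across, 62 mm high, loose bystander; origin under its centre.
Things that resemble listed ones, but are neither listed nor needed, are in the scene too. Of the things that look like the chute_stand, the larger one is meant.

How it is judged:
By the outcome, as a careful person would: the job done as asked, in the order asked, and still so for the second after the job is handed in, while the arm keeps its last pose, push and grip.
It also fails if it takes over 54 s, if anything falls off the work surface, if the arm or the gripper's body presses on something with over 40 N, if the wrist force passes 120 N, or if a joint passes its speed limit or range.

## Working session

There is one attempt and no reset: what is moved stays moved. The work goes in short steps, Python scripts to look and compute and a tool call to move; the robot and the scene stay as the last step left them, time stands still between calls to the robot, and variables do not carry over. Pictures are saved under pics/ and viewed, at most 10 in all, crops included, and the job is handed in when it is done.

Besides the shell and the picture viewer there is one more tool, called as a command line: name --pt "numbers of a row" for each row, then --argument value for the rest. jog_arm: Moves the arm, as the interface text tells. Its arguments: {"type":"object","properties":{"motion":{"type":"array"},"grip_force":{"type":"number"}},"required":["motion"]}

```bash
mkdir -p pics; ls
python3 - <<'E'
from station import bot
import cv2,pickle
D={}
for c in ("side","top"):
    p=bot.read_camera(c); D[c]=p
    cv2.imwrite(f"pics/{c}0.png",p["pixels"][:,:,::-1])
    for n in ["blank","chute_handle","chute_hinge","chute_stand","camera_head","camera_stand","plaster_model","ivory_model","bur_holder"]:
        print(c,n,[(round(d["score"],2),[round(v) for v in d["xy"]]) for d in bot.tip_of(n,p)][:4])
pickle.dump(D,open("d.pkl","wb"))
o=bot.get_obs();print(o["t"],o["eef_pos"],o["tool_rot"],o["gripper_width"])
E
```

```text
pics
side blank []
side chute_handle [(0.84, [240, 263]), (0.65, [242, 190])]
side chute_hinge [(0.98, [266, 259])]
side chute_stand [(0.96, [255, 223]), (0.69, [252, 283])]
side camera_head [(0.72, [192, 217])]
side camera_stand [(0.6, [207, 285])]
side plaster_model [(0.68, [302, 258])]
side ivory_model [(0.66, [254, 170])]
side bur_holder [(0.66, [294, 312])]
top blank [(0.32, [248, 178])]
top chute_handle [(0.75, [172, 179]), (0.71, [247, 175])]
top chute_hinge [(0.76, [268, 227]), (0.67, [193, 206])]
top chute_stand [(0.76, [254, 202]), (0.6, [187, 189])]
top camera_head [(0.88, [161, 135]), (0.69, [351, 198])]
top camera_stand [(0.73, [184, 155])]
top plaster_model [(0.76, [208, 248])]
top ivory_model []
top bur_holder [(0.53, [153, 232])]
1.0 [ 0.19548201 -0.64609588  0.23131854] [1.37481762e-05 9.89228059e-01 1.46382537e-01 2.31719647e-06] 0.9991926554908548
```

```bash
python3 - <<'E'
import pickle,cv2,numpy as np
D=pickle.load(open("d.pkl","rb"))
im=[cv2.resize(D[c]["pixels"][100:340,110:390,::-1],None,fx=2.1,fy=2.1,interpolation=cv2.INTER_CUBIC) for c in("side","top")]
cv2.imwrite("pics/s1.png",im[0]);cv2.imwrite("pics/t1.png",im[1])
E
cat > h.py <<'E'
import numpy as np,cv2
def ray(p,xy):
    u=cv2.undistortPoints(np.array([[xy]],float),p["camera_matrix"],np.array(p["distortion"]))[0,0]
    T=p["T"]; d=T[:3,:3]@[u[0],u[1],1]; return T[:3,3],d/np.linalg.norm(d)
def onz(p,xy,z):
    o,d=ray(p,xy); return o+d*(z-o[2])/d[2]
def tri(pa,a,pb,b):
    o1,d1=ray(pa,a);o2,d2=ray(pb,b)
    s=np.linalg.lstsq(np.c_[d1,-d2],o2-o1,rcond=None)[0]
    A=o1+d1*s[0];B=o2+d2*s[1]; return (A+B)/2,np.linalg.norm(A-B)
def proj(p,X):
    Ti=np.linalg.inv(p["T"]); r,_=cv2.Rodrigues(Ti[:3,:3])
    return cv2.projectPoints(np.atleast_2d(np.array(X,float)),r,Ti[:3,3],p["camera_matrix"],np.array(p["distortion"]))[0][:,0]
E
```

```text
(no output)
```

View pics/s1.png

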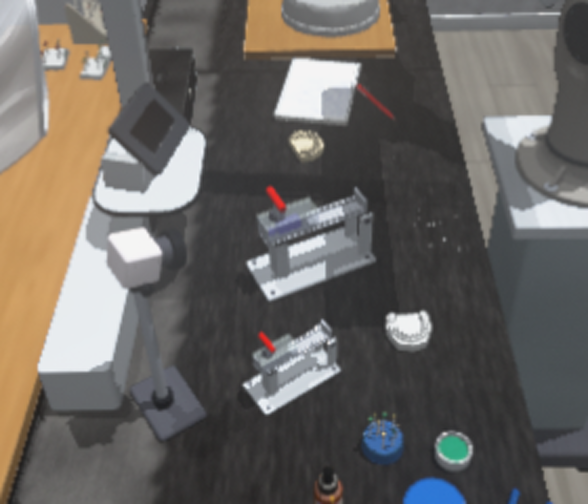

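View pics/t1.png

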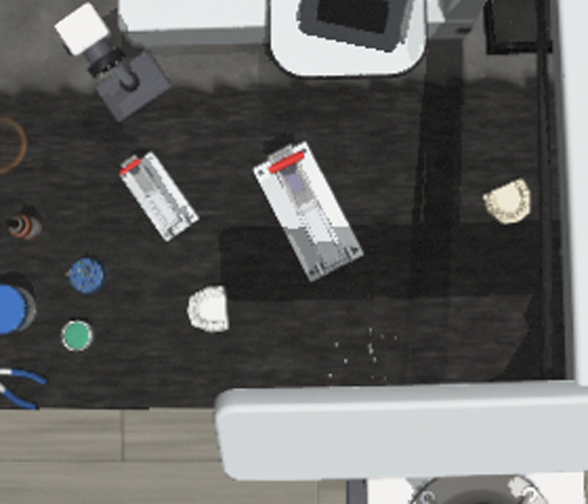

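Both pictures agree. The large chute has its handle at about side (242,190), top (247,175), with its hinge end at about top (272,229). The small look-alike lies left of it. The camera lens is at side (192,217), top (161,135).

Run:
```python
import pickle,cv2,numpy as np
from h import *
np.set_printoptions(precision=4,suppress=True)
D=pickle.load(open("d.pkl","rb"));s,t=D["side"],D["top"]
print("cams",s["T"][:3,3],t["T"][:3,3])
h=tri(s,(242,190),t,(247,175));print("handle",h)
# plate corners from crops
c=lambda x,y:(110+x/2.1,100+y/2.1)
S=[c(374,259),c(275,295),c(248,265)]
T=[c(253,170),c(306,142),c(363,252),c(312,281)]
for z in (0.0,.01):
  print("side",[onz(s,x,z)[:2] for x in S]); print("top",[onz(t,x,z)[:2] for x in T])
print("hinge top z.08",onz(t,(268,227),.08)); print("stand",onz(s,(255,223),0),onz(t,(254,202),0))
L=tri(s,(192,217),t,(161,135));print("lens",L); print("camstand",onz(s,(207,285),0),onz(t,(184,155),0))
for n,a,b in(("plaster",(302,258),(208,248)),("bur",(294,312),(153,232))): print(n,onz(s,a,0),onz(t,b,0))
print("ivory",onz(s,(254,170),0))
print("blank top",onz(t,(248,178),.105))
```

```text
cams [0.4877 1.1455 0.9339] [0.358  0.2135 1.3166]
handle (array([0.5417, 0.2588, 0.1754]), np.float64(0.005100054265128563))
side [array([0.3907, 0.2318]), array([0.5485, 0.306 ]), array([0.5935, 0.2411])]
top [array([0.5552, 0.3178]), array([0.5958, 0.2376]), array([0.429 , 0.1568]), array([0.3879, 0.233 ])]
side [array([0.3918, 0.2416]), array([0.5478, 0.315 ]), array([0.5924, 0.2508])]
top [array([0.5537, 0.317 ]), array([0.594 , 0.2374]), array([0.4284, 0.1572]), array([0.3877, 0.2328])]
hinge top z.08 [0.4053 0.2039 0.08  ]
stand [0.5028 0.228  0.    ] [0.4871 0.2452 0.    ]
lens (array([0.6454, 0.4739, 0.2725]), np.float64(0.014859924427842862))
camstand [0.6426 0.4757 0.    ] [0.6424 0.4656 0.    ]
plaster [0.3582 0.3813 0.    ] [0.347  0.3905 0.    ]
bur [0.3979 0.5661 0.    ] [0.3992 0.564  0.    ]
ivory [ 0.506  -0.0668  0.    ]
blank top [0.5469 0.2586 0.105 ]
```

Run:
```python
import pickle,cv2,numpy as np
from h import *
np.set_printoptions(precision=4,suppress=True)
D=pickle.load(open("d.pkl","rb"));s,t=D["side"],D["top"]
cv2.imwrite("pics/both.png",np.vstack([s["pixels"],t["pixels"]])[:,:,::-1][:, :, :][:: 1][:768][::1] if 0 else cv2.resize(np.hstack([s["pixels"],t["pixels"]])[:,:,::-1],(800,300),interpolation=cv2.INTER_AREA))
R={}
for n,p in(("s",s),("t",t)):
    q=p["pixels"].astype(int);m=((q[...,0]>120)&(q[...,1]<70)&(q[...,2]<70)).astype(np.uint8)
    k,l,st,ce=cv2.connectedComponentsWithStats(m)
    for i in range(1,k):
        if st[i,4]>8: 
            ys,xs=np.where(l==i); P=np.c_[xs,ys]; a=np.linalg.svd(P-P.mean(0),full_matrices=False)[2][0]; v=(P-P.mean(0))@a
            print(n,st[i],ce[i],P.mean(0)+a*v.min(),P.mean(0)+a*v.max())
            if n=="t": print("   world@.163",onz(p,ce[i],.163),onz(p,P.mean(0)+a*v.min(),.163),onz(p,P.mean(0)+a*v.max(),.163))
            else: print("   ",onz(p,ce[i],.161))
c=lambda x,y:(110+x/2.1,100+y/2.1)
print("campl top",[onz(t,c(*x),.012)[:2] for x in((97,82),(172,85),(122,122),(147,52))])
print("campl side",[onz(s,c(*x),.012)[:2] for x in((133,405),(183,370),(205,408),(165,438))])
print("head top box far@.27",[onz(t,c(*x),.28)[:2] for x in((82,28),(103,62))])
print("base px",proj(t,[0,0,0]),proj(t,[.0,0,.3]))
```

```text
s [281 140   8   9  10] [284.  143.8] [280.7302 140.2484] [287.9279 148.0664]
    [ 0.395  -0.0089  0.161 ]
s [237 189   9  11  49] [241.     194.1429] [237.2478 188.8252] [244.6176 199.2698]
    [0.5427 0.262  0.161 ]
s [233 258   8  10  30] [236.3 262.2] [233.5766 258.2953] [239.4358 266.696 ]
    [0.5479 0.5238 0.161 ]
t [239 172  15  10  45] [246.3556 176.6222] [253.3328 172.5735] [238.9525 180.9181]
   world@.163 [0.5418 0.2609 0.163 ] [0.5526 0.2415 0.163 ] [0.5303 0.2815 0.163 ]
t [409 228  12   8  24] [415.     231.0417] [419.9785 227.9652] [408.8879 234.8186]
   world@.163 [ 0.3805 -0.1991  0.163 ] [ 0.3885 -0.2137  0.163 ] [ 0.3707 -0.1812  0.163 ]
t [ 21 266  32  17  81] [ 37.1111 273.1728] [ 51.8513 265.7065] [ 21.1345 281.2655]
   world@.163 [0.2805 0.8604 0.163 ] [0.302 0.815 0.163] [0.2567 0.9108 0.163 ]
campl top [array([0.6946, 0.5538]), array([0.6862, 0.4383]), array([0.6313, 0.5143]), array([0.7392, 0.477 ])]
campl side [array([0.7329, 0.5087]), array([0.6724, 0.4531]), array([0.6359, 0.5152]), array([0.6834, 0.5591])]
head top box far@.27 [array([0.6943, 0.5041]), array([0.6502, 0.4769])]
base px [[337.5259 358.8587]] [[358.5302 392.0822]]
```

View pics/both.png

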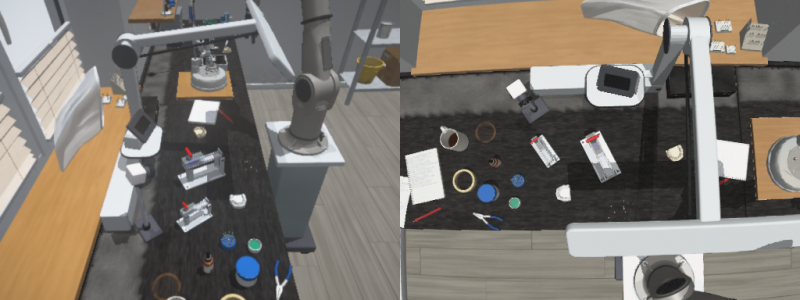

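Run:
```python
import pickle,cv2,numpy as np
from h import *
np.set_printoptions(precision=4,suppress=True)
D=pickle.load(open("d.pkl","rb"));s,t=D["side"],D["top"]
k=1.28
for n,a,b in(("elbow joint",(124,50),(670,30)),("bar end",(254,33),(708,217)),("panel left low",(296,80),(568,240)),("panel left up",(296,80),(568,222)),("panel right",(250,5),(800,235)),("column bottom",(150,150),(650,85))):
    print(n,tri(s,(a[0]*k,a[1]*k),t,((b[0]-400)*k,b[1]*k)))
sub=lambda p,x,y,w,h:cv2.resize(p["pixels"][y:y+h,x:x+w,::-1],None,fx=6,fy=6,interpolation=cv2.INTER_CUBIC)
cv2.imwrite("pics/cam.png",np.hstack([sub(s,155,195,64,95),sub(t,130,95,64,95)]))
print("lens dets",[(d["score"],d["xy"]) for d in []])
```

```text
elbow joint (array([0.7819, 0.0318, 0.4793]), np.float64(0.0056453954000879256))
bar end (array([ 0.2838, -0.0294,  0.5104]), np.float64(0.005669328922648822))
panel left low (array([0.2193, 0.3171, 0.4905]), np.float64(0.036389972316190115))
panel left up (array([0.2436, 0.3223, 0.4948]), np.float64(0.07886072097097549))
panel right (array([ 0.2544, -0.2453,  0.5523]), np.float64(0.036093453437736185))
column bottom (array([ 0.7672,  0.0254, -0.0229]), np.float64(0.04568798157355321))
lens dets []
```

View pics/cam.png

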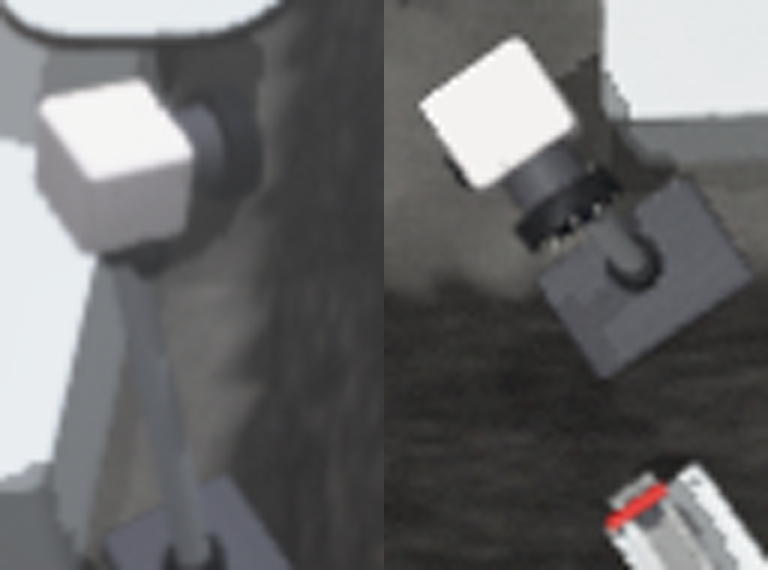

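Run:
```python
import pickle,cv2,numpy as np
D=pickle.load(open("d.pkl","rb"));s,t=D["side"],D["top"]
a=cv2.resize(s["pixels"][0:150,120:470,::-1],(700,300),interpolation=cv2.INTER_CUBIC)
b=cv2.resize(t["pixels"][:,130:512,::-1],(298,300),interpolation=cv2.INTER_AREA)
b=cv2.resize(t["pixels"][234:384,162:512,::-1],(700,300),interpolation=cv2.INTER_CUBIC)
cv2.imwrite("pics/lamp.png",np.vstack([a,b]))
print(s["camera_matrix"],t["camera_matrix"])
```

```text
[[383.69634794   0.         254.50947917]
 [  0.         383.69634794 188.0097248 ]
 [  0.           0.           1.        ]] [[424.08854735   0.         255.58110274]
 [  0.         424.08854735 189.31116013]
 [  0.           0.           1.        ]]
```

View pics/lamp.png

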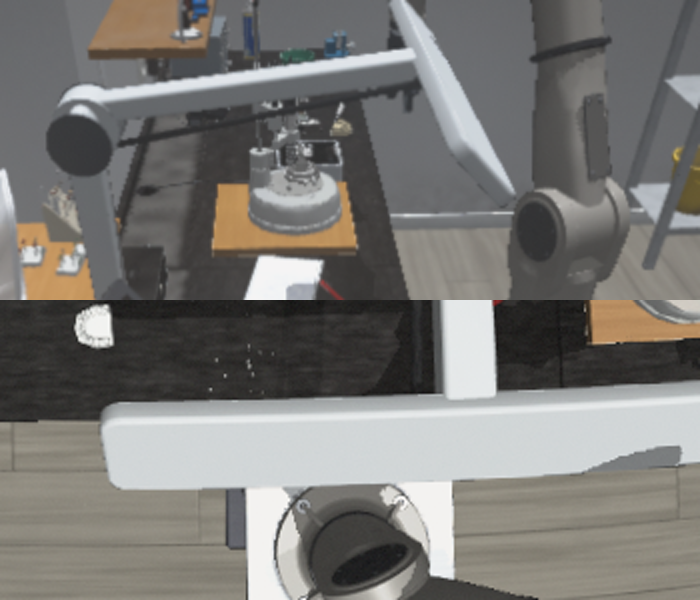

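jog_arm --pt "0 0 -0.09 58 -5 -20 30" --pt "0 0 -0.175 117 -11 -40 30" --pt "0 0 -0.175 117 -11 -40 30"

```text
t: 1.38
eef_pos: [0.3121, -0.5989, 0.2733]
tool_rot: [0.001, 0.971, 0.237, 0.003]
contact_force: [0.4, 0.1, -0.5]
gripper_width: 0.377
grasp_force: 0.0
```

Run:
```python
from station import bot
import pickle
from h import *
np.set_printoptions(precision=4,suppress=True)
o=bot.get_obs();print(o["q"],o["eef_pos"],o["tool_rot"])
D=pickle.load(open("d.pkl","rb"));s,t=D["side"],D["top"]
z=lambda x,y:(120+x/2,y/2)
w=lambda x,y:(162+x/2,234+(y-300)/2)
print("near low corner",tri(s,z(512,198),t,w(115,488)))
print("bar end",tri(s,z(415,65),t,w(470,398)))
# bar: right edge end/left edge end in top vs upper/lower edges in side
for b in ((443,398),(495,398)):
  for a in ((412,50),(418,78)): print(b,a,tri(s,z(*a),t,w(*b)))
# joint
print("joint",tri(s,z(80,130),t,(346,38)))
# near-end upper edge candidates and far end
for a in ((390,0),(415,0),(425,100),(440,60),(465,150)):
  print(a,[ (lambda r:(r[0],round(r[1],3)))(tri(s,z(*a),t,w(*b))) for b in ((102,408),(699,470),(699,380))])
```

```text
[ 1.0328  0.4452 -0.0465  1.5057  0.0171  1.1871 -0.1068] [ 0.3121 -0.5989  0.2733] [0.0012 0.9714 0.2375 0.0026]
near low corner (array([0.201 , 0.3033, 0.4933]), np.float64(0.006327750392058001))
bar end (array([ 0.2785, -0.0255,  0.5399]), np.float64(0.0019711735686155202))
(443, 398) (412, 50) (array([0.2868, 0.0078, 0.5719]), np.float64(0.00633197735541163))
(443, 398) (418, 78) (array([ 0.2773, -0.0033,  0.5289]), np.float64(0.0042374119582355985))
(495, 398) (412, 50) (array([ 0.2806, -0.044 ,  0.5553]), np.float64(0.0008817670878368737))
(495, 398) (418, 78) (array([ 0.2702, -0.0587,  0.5094]), np.float64(0.010525170034613908))
joint (array([0.7813, 0.0305, 0.4768]), np.float64(0.010686925581683902))
(390, 0) [(array([0.3312, 0.284 , 0.7124]), np.float64(0.069)), (array([ 0.2515, -0.225 ,  0.5816]), np.float64(0.085)), (array([ 0.2906, -0.2317,  0.5751]), np.float64(0.005))]
(415, 0) [(array([0.3183, 0.2851, 0.7109]), np.float64(0.044)), (array([ 0.23  , -0.2286,  0.5767]), np.float64(0.045)), (array([ 0.2707, -0.2275,  0.5761]), np.float64(0.036))]
(425, 100) [(array([0.3033, 0.2979, 0.6121]), np.float64(0.034)), (array([ 0.1777, -0.3556,  0.3629]), np.float64(0.027)), (array([ 0.232 , -0.346 ,  0.3699]), np.float64(0.076))]
(440, 60) [(array([0.2995, 0.294 , 0.6525]), np.float64(0.018)), (array([ 0.1834, -0.2994,  0.4554]), np.float64(0.001)), (array([ 0.2334, -0.2865,  0.4647]), np.float64(0.092))]
(465, 150) [(array([0.2758, 0.3086, 0.5569]), np.float64(0.01)), (array([ 0.1079, -0.4313,  0.2249]), np.float64(0.057)), (array([ 0.1771, -0.3922,  0.2594]), np.float64(0.172))]
```

jog_arm --pt "0 0 0 0 -10 -60 10" --pt "0 0 0 0 -25 -118 10" --pt "0 0 0 0 -40 -176 10" --pt "0 0 0 0 -55 -234 10" --pt "0 0 0 0 -70 -292 10" --pt "0 0 0 0 -80 -350 10" --pt "0 0 0 0 -80 -350 10"

```text
t: 2.25
eef_pos: [0.2671, -0.5306, 0.627]
tool_rot: [0.005, 0.973, 0.231, 0.001]
contact_force: [-0.1, -0.1, -0.7]
gripper_width: 0.118
grasp_force: 0.0
```

```bash
cat > q.py <<'E'
from station import bot
import json
o=bot.get_obs();print(round(o["t"],2),o["q"].round(4).tolist(),o["eef_pos"].round(4),o["tool_rot"].round(4),o["contact_force"].round(1))
open("log.txt","a").write(json.dumps([list(map(float,o[k])) for k in("q","eef_pos","tool_rot")])+"\n")
E
python3 q.py; python3 -c "
from h import *;import pickle
s=pickle.load(open('d.pkl','rb'))['side']
for px in ((388,114),(400,60),(405,0)):
  o,d=ray(s,px)
  for y in (0,.08): print(px,y,o+d*(y-o[1])/d[1])"
```

```text
2.25 [1.0108, 0.2564, -0.0172, 1.007, 0.0051, 1.8683, -0.1081] [ 0.2671 -0.5306  0.627 ] [0.0048 0.9729 0.2314 0.0014] [-0.1 -0.1 -0.7]
(388, 114) 0 [0.05189322 0.         0.27807121]
(388, 114) 0.08 [0.08232961 0.08       0.32387519]
(400, 60) 0 [0.054643  0.        0.4615305]
(400, 60) 0.08 [0.08488735 0.08       0.49452186]
(405, 0) 0 [0.08031584 0.         0.62814141]
(405, 0) 0.08 [0.10876722 0.08       0.64949683]
```

Run:
```python
import numpy as np
q2=np.array([.477,.4452,.2564]);q24=np.array([2.032,1.9509,1.2634]);r=np.array([.675,.6754,.594]);z=np.array([.2313,.2733,.627])
o=np.ones(3);O=0*o
A=np.vstack([np.c_[np.sin(q2),np.sin(q24),o,O,np.cos(q2),np.cos(q24)][:, :4],np.c_[np.cos(q2),np.cos(q24),O,o]])
x,res,*_=np.linalg.lstsq(A,np.r_[r,z],rcond=None);print("L1,L2,r0,d1-Lt",x,res,A@x-np.r_[r,z])
```

```text
L1,L2,r0,d1-Lt [ 0.52637005  0.4740014   0.00871448 -0.02561867] [1.87534237e-07] [-1.44007737e-04  1.59740099e-04 -1.57323627e-05 -2.47114903e-04
  2.80772176e-04 -3.36572733e-05]
```

jog_arm --pt "0 0 -0.087 52 -2 0 10" --pt "0 0 -0.175 103 -9 0 10" --pt "0 0 -0.262 154 -20 0 10" --pt "0 0 -0.349 203 -36 0 10" --pt "0 0 -0.436 251 -56 0 10" --pt "0 0 -0.524 297 -80 0 10" --pt "0 0 -0.611 341 -108 0 10" --pt "0 0 -0.698 382 -139 0 10" --pt "0 0 -0.785 421 -174 0 10"

```text
t: 3.38
eef_pos: [0.5656, -0.1843, 0.6197]
tool_rot: [-0.001, 0.809, 0.587, -0.001]
contact_force: [-0.1, 0.3, -0.4]
gripper_width: 0.119
grasp_force: 0.0
```

```bash
python3 q.py
```

```text
3.38 [0.44, 0.2816, -0.3465, 0.9981, 0.0994, 1.8786, -0.1795] [ 0.5656 -0.1843  0.6197] [-7.000e-04  8.095e-01  5.872e-01 -9.000e-04] [-0.1  0.3 -0.4]
```

jog_arm --pt "0 0 -0.087 52 -2 0 10" --pt "0 0 -0.175 103 -9 0 10" --pt "0 0 -0.262 154 -20 0 10" --pt "0 0 -0.349 203 -36 0 10" --pt "0 0 -0.436 251 -56 0 10" --pt "0 0 -0.524 297 -80 0 30" --pt "0 0 -0.611 341 -108 0 50" --pt "0 0 -0.698 382 -139 0 50" --pt "0 0 -0.785 421 -174 0 50" --pt "0 0 -0.785 421 -174 0 50"

```text
t: 4.62
eef_pos: [0.5286, 0.2732, 0.6201]
tool_rot: [-0.001, 0.52, 0.854, -0.001]
contact_force: [0.3, -0.7, 0.9]
gripper_width: 0.586
grasp_force: 0.0
```

```bash
python3 q.py
```

```text
4.62 [-0.1757, 0.3161, -0.633, 0.9822, 0.1935, 1.8973, -0.2459] [0.5286 0.2732 0.6201] [-1.100e-03  5.204e-01  8.539e-01 -5.000e-04] [ 0.3 -0.7  0.9]
```

jog_arm --pt "0 0 0.02 -8 3 55 50" --pt "0 0 0.02 -16 5 110 50" --pt "0 0 0.02 -16 5 165 50" --pt "0 0 0.02 -16 5 220 50" --pt "0 0 0.02 -16 5 275 50" --pt "0 0 0.02 -16 5 330 50" --pt "0 0 0.02 -16 5 375 50" --pt "0 0 0.02 -16 5 375 50"

```text
t: 5.62
eef_pos: [0.5411, 0.2541, 0.2422]
tool_rot: [-0.002, 0.533, 0.846, -0.004]
contact_force: [0.2, -0.1, 1.0]
gripper_width: 0.586
grasp_force: 0.0
```

```bash
python3 q.py
python3 - <<'E'
from station import bot
from h import *
np.set_printoptions(precision=4,suppress=True)
P={}
for c in("side","top"):
    p=bot.read_camera(c);P[c]=p
    for n in["chute_handle","chute_hinge","blank","crown_tip","camera_head"]:
        for d in bot.tip_of(n,p)[:2]: print(c,n,round(d["score"],2),np.array(d["xy"]).round(1),onz(p,d["xy"],{"chute_handle":.159,"chute_hinge":.08,"blank":.092,"crown_tip":.102,"camera_head":.27}[n]))
    q=p["pixels"].astype(int);m=((q[...,0]>110)&(q[...,1]<70)&(q[...,2]<70)).astype(np.uint8)
    k,l,st,ce=cv2.connectedComponentsWithStats(m)
    for i in range(1,k):
        if st[i,4]>12: print("red",st[i],ce[i],onz(p,ce[i],.161))
a=[cv2.resize(P[c]["pixels"][140:290,160:310,::-1],(400,400),interpolation=cv2.INTER_CUBIC) for c in P]
cv2.imwrite("pics/v7.png",np.hstack(a))
E
```

```text
5.62 [-0.0799, 0.4105, -0.6083, 1.6957, 0.2546, 1.1245, -0.3161] [0.5411 0.2541 0.2422] [-0.0019  0.5332  0.846  -0.0038] [ 0.2 -0.1  1. ]
side chute_handle 0.9 [238.9 196.2] [0.549  0.2691 0.159 ]
side chute_handle 0.62 [237.8 259.1] [0.5446 0.5122 0.159 ]
side chute_hinge 0.96 [279.4 201. ] [0.4206 0.2068 0.08  ]
side chute_hinge 0.86 [264.  258.6] [0.4764 0.4472 0.08  ]
side camera_head 0.95 [193.3 219.2] [0.6495 0.477  0.27  ]
red [281 140  16  16  41] [289.0732 148.2927] [0.3788 0.02   0.161 ]
red [237 189   9  11  46] [241.1522 194.3478] [0.5422 0.263  0.161 ]
red [233 258   8  10  32] [236.3125 262.0312] [0.5479 0.5232 0.161 ]
top chute_handle 0.97 [246.3 177.1] [0.5411 0.2613 0.159 ]
top chute_handle 0.88 [174.1 176.4] [0.548  0.4629 0.159 ]
top chute_hinge 0.63 [190.6 206.1] [0.4711 0.4303 0.08  ]
top chute_hinge 0.6 [269.7 224.1] [0.4136 0.1988 0.08  ]
top camera_head 0.79 [163.2 133.8] [0.6413 0.4684 0.27  ]
red [409 228  12   8  29] [414.5172 231.3793] [ 0.3796 -0.1984  0.161 ]
red [ 21 266  32  17  91] [ 37.0769 273.1648] [0.2804 0.8616 0.161 ]
```

View pics/v7.png

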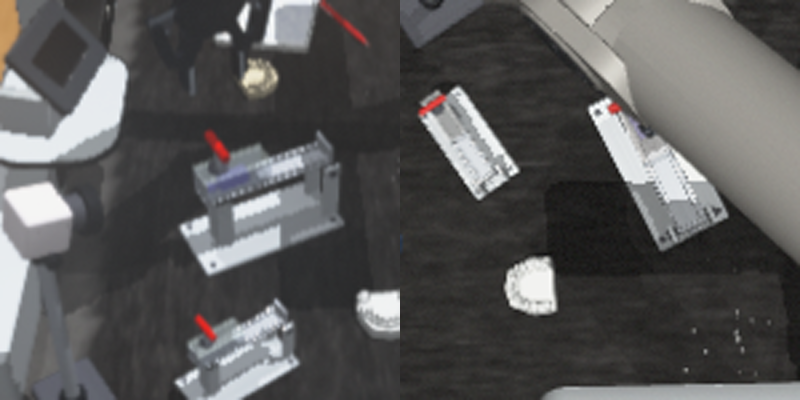

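jog_arm --pt "0 0 0 6 3 50 50" --pt "0 0 0 6 3 95 50" --pt "0 0 0 6 3 95 50" --pt "0 0 0 6 3 95 5" --pt "0 0 0 6 3 95 5" --pt "0 0 0 6 3 95 5" --pt "0 0 0 6 3 95 5" --grip_force 40

```text
t: 7.1
eef_pos: [0.5409, 0.2634, 0.1536]
tool_rot: [-0.0, 0.532, 0.847, -0.002]
contact_force: [-10.4, -5.5, 12.2]
gripper_width: 0.118
grasp_force: 39.2
```

```bash
python3 q.py
```

```text
7.1 [-0.1227, 0.5062, -0.5789, 1.776, 0.3305, 0.9612, -0.3887] [0.5409 0.2634 0.1536] [-3.000e-04  5.323e-01  8.466e-01 -1.800e-03] [-10.4  -5.5  12.2]
```

jog_arm --pt "0 0 0 0 -2 -3 5" --pt "0 0 0 0 -9 -15 5" --pt "0 0 0 0 -18 -27 5" --pt "0 0 0 0 -18 -27 5"

```text
t: 7.6
eef_pos: [0.5253, 0.2558, 0.1794]
tool_rot: [0.0, 0.532, 0.847, -0.0]
contact_force: [-3.7, 0.1, -6.4]
gripper_width: 0.112
grasp_force: 39.6
```

```bash
python3 q.py
python3 - <<'E'
from station import bot
from h import *
p=bot.read_camera("side");cv2.imwrite("pics/v8.png",cv2.resize(p["pixels"][140:260,190:330,::-1],(700,600),interpolation=cv2.INTER_CUBIC))
E
```

```text
7.6 [-0.0991, 0.4499, -0.5987, 1.7971, 0.2986, 0.9866, -0.3701] [0.5253 0.2558 0.1794] [ 0.000e+00  5.323e-01  8.466e-01 -4.000e-04] [-3.7  0.1 -6.4]
```

View pics/v8.png

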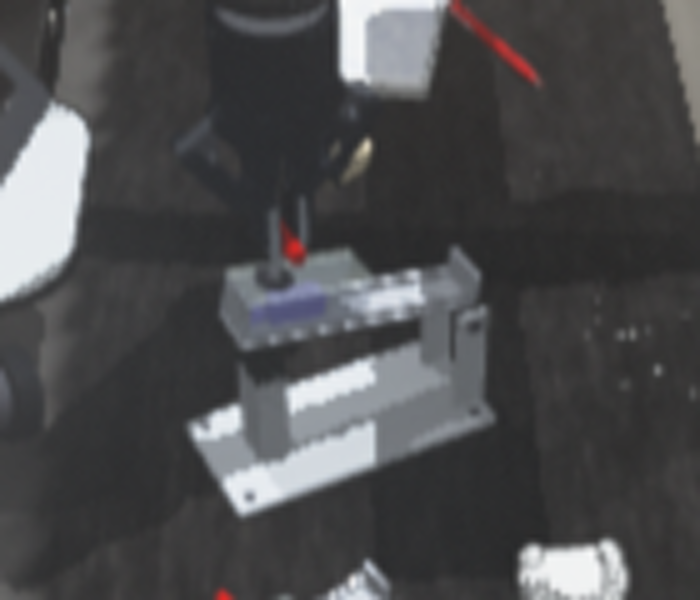

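jog_arm --pt "0 0 0 0 -9 -10 5" --pt "0 0 0 0 -19 -19 5" --pt "0 0 0 0 -30 -28 5" --pt "0 0 0 0 -43 -36 5" --pt "0 0 0 0 -43 -36 5" --pt "0 0 0 0 -43 -36 5" --pt "0 0 0 0 -43 -36 5" --pt "0 0 0 0 -43 -36 5" --pt "0 0 0 0 -43 -36 5" --pt "0 0 0 0 -43 -36 5"

```text
t: 8.9
eef_pos: [0.4893, 0.2383, 0.2151]
tool_rot: [0.001, 0.533, 0.846, 0.001]
contact_force: [5.4, 1.7, 4.2]
gripper_width: 0.12
grasp_force: 40.5
```

```bash
python3 q.py
python3 - <<'E'
from station import bot
from h import *
p=bot.read_camera("side");cv2.imwrite("pics/v9.png",cv2.resize(p["pixels"][140:260,190:330,::-1],(700,600),interpolation=cv2.INTER_CUBIC))
E
```

```text
8.9 [-0.0529, 0.3444, -0.6315, 1.8558, 0.2377, 1.0136, -0.335] [0.4893 0.2383 0.2151] [8.000e-04 5.325e-01 8.464e-01 1.400e-03] [5.4 1.7 4.2]
```

View pics/v9.png

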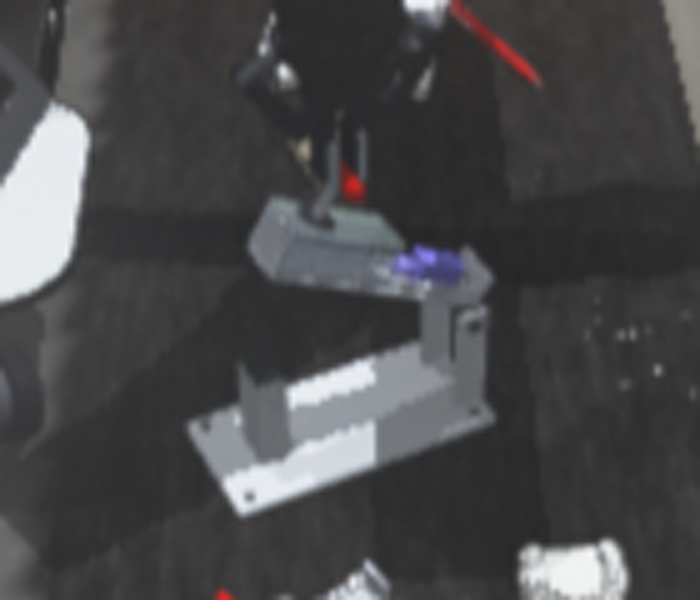

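jog_arm --pt "0 0 0 0 13 8 5" --pt "0 0 0 0 24 17 5" --pt "0 0 0 0 34 26 5" --pt "0 0 0 0 43 36 5" --pt "0 0 0 0 52 48 5" --pt "0 0 0 0 57 57 5" --pt "0 0 0 0 59 62 5" --pt "0 0 0 0 59 63 5" --pt "0 0 0 0 59 63 5"

```text
t: 10.07
eef_pos: [0.5408, 0.2634, 0.1536]
tool_rot: [0.001, 0.532, 0.847, -0.0]
contact_force: [-5.6, -4.1, 22.8]
gripper_width: 0.115
grasp_force: 44.8
```

```bash
python3 q.py
```

```text
10.07 [-0.1206, 0.5048, -0.5811, 1.7789, 0.3323, 0.957, -0.3905] [0.5408 0.2634 0.1536] [ 5.000e-04  5.323e-01  8.465e-01 -3.000e-04] [-5.6 -4.1 22.8]
```

jog_arm --pt "0 0 0 0 -2 -5 40" --pt "0 0 0 0 -2 -8 40" --pt "0 0 0 0 -2 -8 40" --pt "0 0 0 0 -2 -58 40" --pt "0 0 0 0 -2 -110 40" --pt "0 0 0 0 -2 -110 40"

```text
t: 10.82
eef_pos: [0.541, 0.2639, 0.2654]
tool_rot: [0.002, 0.532, 0.846, 0.003]
contact_force: [0.1, 0.7, -0.7]
gripper_width: 0.466
grasp_force: 0.0
```

```bash
python3 q.py
python3 - <<'E'
from station import bot
from h import *
from scipy.spatial.transform import Rotation as R
np.set_printoptions(precision=3,suppress=True)
for c,n in(("side","chute_handle"),("side","blank"),("side","crown_tip"),("side","pin_tip"),("top","blank"),("top","crown_tip")):
    p=bot.read_camera(c)
    for d in bot.tip_of(n,p)[:2]: print(c,n,round(d["score"],2),onz(p,d["xy"],{"chute_handle":.159,"blank":.092}.get(n,.102)))
o=bot.get_obs();R0=R.from_quat(np.roll(o["tool_rot"],-1))
x=np.array([np.cos(np.radians(26)),np.sin(np.radians(26)),0]);ti=np.radians(15)
z=-np.sin(ti)*x+[0,0,-np.cos(ti)];xx=np.cos(ti)*x+[0,0,-np.sin(ti)]
for s in(1,-1): Rt=R.from_matrix(np.c_[s*xx,np.cross(z,s*xx),z]);print((R0.inv()*Rt).as_rotvec())
print("shift to hover .20",R0.inv().apply(np.array([.444,.2132,.20])-o["eef_pos"])*1000)
E
```

```text
10.82 [-0.0819, 0.3901, -0.6224, 1.6706, 0.2464, 1.1527, -0.3201] [0.541  0.2639 0.2654] [0.0018 0.5324 0.8465 0.0032] [ 0.1  0.7 -0.7]
side chute_handle 0.79 [0.544 0.259 0.159]
side chute_handle 0.66 [0.547 0.52  0.159]
side blank 0.65 [0.437 0.226 0.092]
side blank 0.38 [0.372 0.461 0.092]
side crown_tip 0.6 [0.475 0.224 0.102]
side pin_tip 0.57 [0.429 0.195 0.102]
top crown_tip 0.51 [0.468 0.235 0.102]
[ 0.204 -0.206  1.555]
[ 0.206  0.205 -1.567]
shift to hover .20 [  -3.066 -106.947   61.034]
```

jog_arm --pt "0.02 -0.02 0.17 0 -12 5 36" --pt "0.045 -0.045 0.345 -1 -24 10 36" --pt "0.07 -0.07 0.52 -1 -36 15 36" --pt "0.09 -0.09 0.69 -1 -48 22 36" --pt "0.113 -0.113 0.865 -2 -60 28 36" --pt "0.136 -0.136 1.04 -2 -72 35 36" --pt "0.158 -0.159 1.21 -2 -84 42 36" --pt "0.181 -0.182 1.38 -3 -96 52 36" --pt "0.204 -0.206 1.555 -3 -107 61 36" --pt "0.204 -0.206 1.555 -3 -107 61 36"

```text
t: 12.68
eef_pos: [0.4437, 0.2127, 0.1997]
tool_rot: [0.03, 0.966, 0.224, -0.128]
contact_force: [0.4, 0.2, 0.2]
gripper_width: 0.42
grasp_force: 0.0
```

```bash
python3 q.py
cat > tgt.py <<'E'
import sys
from station import bot
import numpy as np
from scipy.spatial.transform import Rotation as R
np.set_printoptions(precision=4,suppress=True)
# args: x y z az tilt(deg; body leaning to +x positive)
X,Y,Z,az,ti=map(float,sys.argv[1:]);az,ti=np.radians([az,ti])
o=bot.get_obs();R0=R.from_quat(np.roll(o["tool_rot"],-1))
x=np.array([np.cos(az),np.sin(az),0]);z=-np.sin(ti)*x+[0,0,-np.cos(ti)];xx=np.cos(ti)*x+[0,0,-np.sin(ti)]
Rt=R.from_matrix(np.c_[xx,np.cross(z,xx),z])
print("turn",(R0.inv()*Rt).as_rotvec(),"shift",R0.inv().apply(np.array([X,Y,Z])-o["eef_pos"])*1000)
E
python3 tgt.py .444 .2132 .102 26 15
```

```text
12.68 [-0.2988, 0.3828, -0.326, 1.8206, 0.0835, 1.2185, -1.7733] [0.4437 0.2127 0.1997] [ 0.0299  0.9658  0.2236 -0.1276] [0.4 0.2 0.2]
turn [0.001  0.001  0.0011] shift [25.8668 -0.4161 94.2317]
```

jog_arm --pt "0 0 0 13 0 47 36" --pt "0 0 0 22 0 80 36" --pt "0 0 0 26 0 94 36" --pt "0 0 0 26 0 94 36" --pt "0 0 0 26 0 94 10" --pt "0 0 0 26 0 94 10" --pt "0 0 0 26 0 94 10" --pt "0 0 0 26 0 94 10" --grip_force 60

```text
t: 13.68
eef_pos: [0.446, 0.2144, 0.1043]
tool_rot: [0.029, 0.966, 0.223, -0.125]
contact_force: [-0.4, 0.6, 7.8]
gripper_width: 0.163
grasp_force: 59.8
```

```bash
python3 q.py
python3 - <<'E'
from station import bot
from h import *
p=bot.read_camera("side");cv2.imwrite("pics/v10.png",cv2.resize(p["pixels"][150:250,210:330,::-1],(700,583),interpolation=cv2.INTER_CUBIC))
E
```

```text
13.68 [-0.3152, 0.5054, -0.3124, 1.8886, 0.1286, 1.0295, -1.8071] [0.446  0.2144 0.1043] [ 0.0292  0.9662  0.2233 -0.1254] [-0.4  0.6  7.8]
```

jog_arm --pt "0 0 0 -5 0 -19 10" --pt "0 0 0 -16 0 -58 10" --pt "0 0 0 -28 0 -106 10" --pt "0 0 0 -39 0 -145 10" --pt "0 0 0 -39 0 -145 10"

```text
t: 14.35
eef_pos: [0.4462, 0.2147, 0.2565]
tool_rot: [0.029, 0.966, 0.223, -0.123]
contact_force: [0.1, 0.0, -0.7]
gripper_width: 0.165
grasp_force: 58.9
```

```bash
python3 q.py
python3 - <<'E'
from station import bot
from h import *
np.set_printoptions(precision=4,suppress=True)
P={c:bot.read_camera(c) for c in("side","top")}
o=bot.get_obs();e=o["eef_pos"];print(o["gripper_width"])
x=np.array([np.cos(np.radians(26)),np.sin(np.radians(26)),0])
blk=e-.0024*x-[0,0,.0023]
for n,v in(("crown_tip",.034),("pin_tip",-.031)):
    X=blk+v*x;print(n,"pred",X,[proj(P[c],X)[0] for c in P],[[(round(d["score"],2),np.array(d["xy"]).round(1)) for d in bot.tip_of(n,P[c])[:2]] for c in P])
for c in P:print("lens",c,[(round(d["score"],2),np.array(d["xy"]).round(1)) for d in bot.tip_of("camera_head",P[c])[:2]])
c=[proj(P["side"],blk)[0].astype(int),proj(P["top"],blk)[0].astype(int)]
im=[]
for k,(u,v) in zip(P,c): im.append(cv2.resize(P[k]["pixels"][max(v-40,0):v+40,u-40:u+40,::-1],(400,400),interpolation=cv2.INTER_CUBIC))
cv2.imwrite("pics/v10.png",np.hstack(im))
E
```

```text
14.35 [-0.292, 0.3247, -0.3316, 1.7601, 0.0648, 1.3253, -1.7609] [0.4462 0.2147 0.2565] [ 0.0287  0.9665  0.2233 -0.1233] [ 0.1  0.  -0.7]
0.16860992358423266
crown_tip pred [0.473  0.2273 0.2509] [array([263.4512, 163.3773]), array([258.5844, 197.7723])] [[(0.53, array([260.4, 162. ]))], []]
pin_tip pred [0.4145 0.1988 0.2509] [array([282.5608, 157.4294]), array([270.4145, 220.6456])] [[(0.4, array([279.9, 158.1]))], []]
lens side [(0.78, array([191.3, 217.4])), (0.65, array([241.4, 193.2]))]
lens top [(0.83, array([160.6, 130.9])), (0.51, array([152.5, 228.1]))]
```

View pics/v10.png

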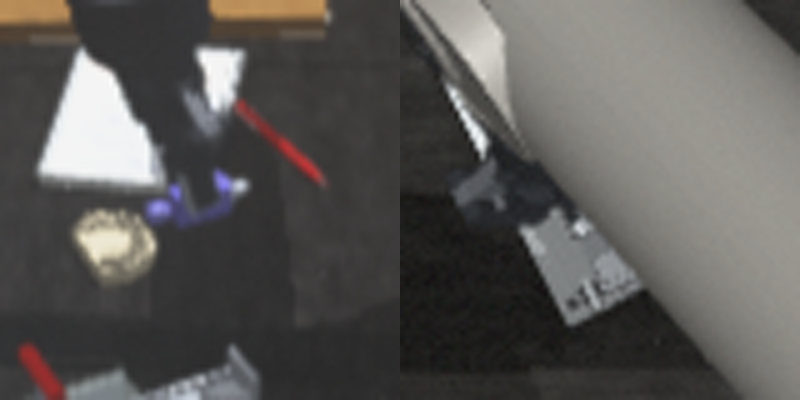

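```bash
cat > fit.py <<'E'
from h import *;import pickle
from scipy.optimize import least_squares
np.set_printoptions(precision=4,suppress=True)
D=pickle.load(open("d.pkl","rb"));s,t=D["side"],D["top"]
a=lambda x,y:(130+(x-384)/6,95+y/6)
c=lambda x,y:(110+x/2.1,100+y/2.1)
obs=[(s,(0,0,.27),(194,218.7),.7),(t,(0,0,.27),(161.7,132.7),1),
(t,(.015,.05,.012),a(540,280),1),(t,(.015,-.05,.012),a(752,268),0),(t,(.015,.05,.012),a(540,280),0)]
# top plate corners: front = nearer chute
obs+=[(t,(.015,.05,.012),a(608,380),0)]
obs=obs[:2]+[(t,(.015,.05,.012),a(608,380),1),(t,(.015,-.05,.012),a(752,268),1),(t,(.085,-.05,.012),a(682,178),1),(t,(.085,.05,.012),a(540,280),1),
(s,(.015,.05,.012),c(165,438),.7),(s,(.015,-.05,.012),c(205,408),.7),(s,(.085,-.05,.012),(192.5,274.7),.7),(s,(.085,.05,.012),c(133,405),.7)]
def W(p,X):
    cy,sy=np.cos(p[2]),np.sin(p[2]);return [p[0]+cy*X[0]-sy*X[1],p[1]+sy*X[0]+cy*X[1],X[2]]
def f(p): return np.concatenate([w*(proj(cam,W(p,X))[0]-px) for cam,X,px,w in obs])
r=least_squares(f,[.647,.467,.62],loss="soft_l1");print(r.x,np.degrees(r.x[2]));print(f(r.x).reshape(-1,2))
b=[onz(t,a(*q),.30)[:2] for q in((467,68),(531,155),(420,100),(485,188),(515,37),(578,122))]
for i in(0,2,4): d=b[i]-b[i+1];print(np.degrees(np.arctan2(d[1],d[0])),np.linalg.norm(d))
E
python3 fit.py
```

```text
[0.6435 0.4733 0.4883] 27.98036189194131
[[  1.3384  -0.4246]
 [ -0.3653   0.3266]
 [ -2.3902  -0.7624]
 [  1.2046   2.6321]
 [  2.7994  -0.8585]
 [ -0.8862  -2.7377]
 [ 13.768   -7.9816]
 [ -8.7265 -15.9416]
 [-14.0545   4.5044]
 [  7.7007  10.6435]]
36.00667339519202 0.04853950883580999
36.36435829090932 0.04915745628897692
35.94368581409567 0.04756002093615059
```

```bash
sed -i 's/(s,(.015,.05,.012),c(165,438),.7),(s,(.015,-.05,.012),c(205,408),.7),(s,(.085,-.05,.012),(192.5,274.7),.7),(s,(.085,.05,.012),c(133,405),.7)/(s,(.085,.05,.012),c(165,438),.7),(s,(.015,.05,.012),c(205,408),.7),(s,(.015,-.05,.012),(192.5,274.7),.7),(s,(.085,-.05,.012),c(133,405),.7)/' fit.py; python3 fit.py
```

```text
[0.646  0.4704 0.628 ] 35.98409947703798
[[ 0.7435 -1.0031]
 [ 0.7706 -0.6296]
 [-0.9013  0.6165]
 [ 0.4206  0.4341]
 [-0.5324 -1.3692]
 [-1.9925  0.2714]
 [-0.5636  0.3929]
 [ 1.7001  0.9427]
 [ 0.0693 -1.7129]
 [-1.5794 -5.9896]]
36.00667339519202 0.04853950883580999
36.36435829090932 0.04915745628897692
35.94368581409567 0.04756002093615059
```

```bash
python3 tgt.py .5427 .395 .2381 36 0
```

```text
turn [-0.0224  0.2626 -0.1731] shift [ 166.0388 -120.0336  -30.3445]
```

jog_arm --pt "-0.003 0.037 -0.025 24 -17 -10 10" --pt "-0.006 0.075 -0.05 47 -34 -18 10" --pt "-0.01 0.113 -0.074 71 -51 -25 10" --pt "-0.013 0.15 -0.1 95 -69 -28 10" --pt "-0.016 0.188 -0.124 119 -86 -30 10" --pt "-0.019 0.225 -0.148 142 -103 -30 10" --pt "-0.022 0.263 -0.173 166 -120 -30 10" --pt "-0.022 0.263 -0.173 166 -120 -30 10" --pt "-0.022 0.263 -0.173 166 -120 -30 10"

```text
t: 15.88
eef_pos: [0.5432, 0.3946, 0.2387]
tool_rot: [0.0, 0.951, 0.309, 0.001]
contact_force: [0.5, -0.9, 0.2]
gripper_width: 0.167
grasp_force: 59.0
```

```bash
python3 q.py; python3 tgt.py .5427 .395 .2381 36 0;cat > chk.py <<'E'
from station import bot
from h import *
from scipy.spatial.transform import Rotation as R
np.set_printoptions(precision=4,suppress=True)
P={c:bot.read_camera(c) for c in("side","top")}
o=bot.get_obs();R0=R.from_quat(np.roll(o["tool_rot"],-1));print(o["gripper_width"])
a=np.radians(14.8);Rb=R0*R.from_matrix(np.array([[np.cos(a),0,np.sin(a)],[0,-1,0],[np.sin(a),0,-np.cos(a)]]))
# check: blank z in tool = (sin a,0,-cos a)*..., blank x in tool=(cos a,0,-/+ sin a)
xb=R0.apply([np.cos(a),0,-np.sin(a)]);zb=R0.apply([-np.sin(a),0,-np.cos(a)]);blk=o["eef_pos"]-.0024*xb-.0023*zb
print("xb",xb,"el",np.degrees(np.arcsin(xb[2])),"az",np.degrees(np.arctan2(xb[1],xb[0])),"tip",blk+.034*xb)
for n,v in(("crown_tip",.034),("pin_tip",-.031)):
    X=blk+v*xb;print(n,[proj(P[c],X)[0] for c in P],[[(round(d["score"],2),np.array(d["xy"]).round(1)) for d in bot.tip_of(n,P[c])[:1]] for c in P])
for c in P:
    print("lens",c,proj(P[c],[.646,.4704,.27])[0],[(round(d["score"],2),np.array(d["xy"]).round(1)) for d in bot.tip_of("camera_head",P[c])[:1]])
    q=P[c]["pixels"].astype(int);u,v=proj(P[c],blk)[0].astype(int);w=q[v-20:v+20,u-20:u+20]
    m=(w[...,2]>w[...,1]+25)&(w[...,2]>70);ys,xs=np.where(m)
    if len(xs)>5: A=np.c_[xs+u-20,ys+v-20];sv=np.linalg.svd(A-A.mean(0),full_matrices=False)[2][0];pr=(A-A.mean(0))@sv;print("lilac",len(xs),A.mean(0),"ends",A.mean(0)+sv*pr.min(),A.mean(0)+sv*pr.max())
    pp=proj(P[c],[blk+.018*xb,blk-.018*xb,blk+.034*xb]);print("  pred block ends,tip",pp.ravel())
i=[cv2.resize(P[c]["pixels"][lo[1]:lo[1]+80,lo[0]:lo[0]+80,::-1],(400,400),interpolation=cv2.INTER_CUBIC) for c,lo in(("side",(175,175)),("top",(145,110)))]
cv2.imwrite("pics/present.png",np.hstack(i))
E
python3 chk.py
```

```text
15.88 [-0.4622, 0.4919, -0.3709, 1.5365, 0.1897, 1.1475, -1.8142] [0.5432 0.3946 0.2387] [0.000e+00 9.512e-01 3.086e-01 8.000e-04] [ 0.5 -0.9  0.2]
turn [ 0.0005 -0.0014 -0.0008] shift [-0.1536 -0.588   0.5963]
0.16285188605010914
xb [0.7824 0.567  0.2575] el 14.920860530077253 az 35.92841826387392 tip [0.5686 0.4125 0.245 ]
crown_tip [array([228.3155, 208.0289]), array([186.3205, 162.856 ])] [[(0.46, array([228.8, 207.3]))], []]
pin_tip [array([248.0774, 202.9233]), array([201.4452, 182.8746])] [[(0.5, array([247.3, 201. ]))], []]
lens side [195.0464 217.2718] [(0.95, array([193.2, 219.8]))]
lilac 80 [234.9375 206.975 ] ends [226.8729 207.9958] [245.4611 205.643 ]
  pred block ends,tip [233.32   206.7357 244.243  203.9137 228.3155 208.0289]
lens top [162.4648 132.0568] [(0.54, array([163.9, 134.8]))]
  pred block ends,tip [190.056  167.8062 198.4317 178.8912 186.3205 162.856 ]
```

View pics/present.png

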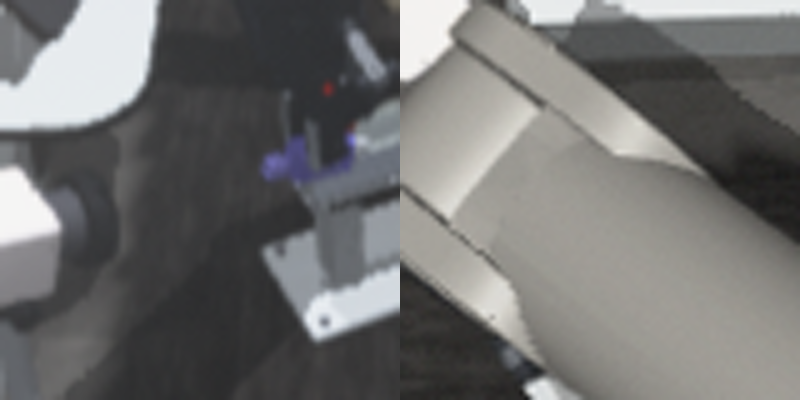

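jog_arm --pt "0 0 0 0 0 0 10" --pt "0 0 0 0 0 0 10" --pt "0 0 0 0 0 0 10" --pt "0 0 0 0 0 0 10"

```text
t: 16.77
eef_pos: [0.543, 0.3952, 0.2389]
tool_rot: [-0.0, 0.951, 0.309, 0.001]
contact_force: [0.5, -0.2, 0.1]
gripper_width: 0.161
grasp_force: 59.0
```

```bash
python3 -c "
from station import bot
print(abs(bot.get_obs()['joint_vel']).max());print(bot.hand_in())"
```

```text
0.0019932225252768726
the job is handed in; nothing more can be done
None
```

I handed the job in at about 17 s, with no verdict returned: the chute was tipped to about 30° (by my estimate), held and lowered level, and the blank is held motionless with its crown pointing at the lens, by my measurements about 10 cm away and accurate to a few millimetres.

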